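Unclamp a processor card, draw it from the test socket and hold it tipped for inspection

ROBOT

A 7-joint arm with a two-finger parallel gripper is mounted at the origin on a cart in front of the work surface, level with it; the furniture and walls round the work are solid. World frame = base frame: x ahead of the robot, y to its left, z up, the work surface at z = 0. Lengths are in m, angles in degrees, forces in N, time in s.
With the tool pointing down it reaches from about 0.35 to 0.9 m from the base axis. Payload 8.1 kg.
Tool frame: the origin (TCP) lies at the very end of the fingers, on their centre line; the grasp point (between the pads) lies 19 mm behind it; z points along the fingers, y is the line along which they close (so a half turn about z gives the same grasp; the last joint's range is limited). The gripper opens to 92 mm and grips with 3 to 60 N. Pads are 19 mm wide; open, the fingers measure 130 mm over their backs; the gripper's body (75 mm by 190 mm) begins 47 mm behind the grasp point.
Start: joints at [-5.879, 24.895, 1.432, 90.138, -0.665, 64.973, -4.303], TCP at [0.625, -0, 0.227] pointing down, gripper open.
Joint ranges: [-149.89, 149.89], [-25.12, 119.58], [-72.63, 75.52], [4.76, 147.25], [-75.54, 255.54], [6.69, 114.76], [-157.13, 157.13]. Speed limits (degrees/s): [127.2, 127.2, 172.46, 172.46, 180, 180, 180].

INTERFACE

Orientations are given as [roll, pitch, yaw] about the fixed x, y, z axes, in that order (R = Rz(yaw) Ry(pitch) Rx(roll)).
In Python, from bench import arm gives the robot as it stands.
- The arm moves only by the tool jog_arm, never from a script. Its argument "series" is text: rows parted by semicolons, each of 7 numbers parted by spaces: the shift along the tool's x, y, z normalised to -1 to 1, where 1 is 500 mm, then the turn, a rotation vector about the tool's x, y, z normalised to -1 to 1, where 1 is pi rad, then the opening, from -1 (shut) to 1 (fully open). In form: x y z wx wy wz claw; .... A call has 1 to 5 rows; each row is the pose to reach, as a shift and turn from the pose commanded when the call began, along the tool's axes at that moment, turning the shorter way round; what a row does not reach only later rows make up. A row lasts 1/10 s, in which the tool goes at most 50 mm and 8.59 degrees, less where a joint would pass 70% of its speed; a pose out of reach is approached as far as the arm can. A call with a number of a shift or a turn outside -1 to 1 is refused whole. A call with a gripper value outside its range is refused whole. The fingers move at their own pace and stop on an object; "force" is the grip in N (left out, the last holds). Time passes only in rows, so rows that repeat a pose let the fingers close. It gives the time, the measured TCP pose, the force, the opening and the grip force at its end, in the units of the state.
- arm.sense(): the state, without advancing time (a new reading comes with each control period).
- arm.read_camera(name): name is "scene" or "side" or "wrist"; returns the picture (400x640x3 uint8, red, green, blue); there is no depth.
- arm.camera_params(name): a dict with "fx", "fy", "cx", "cy" (pixels), "rvec" (rotation vector, rad) and "tvec" (3), from world to camera coordinates, as OpenCV has them. Camera axes: x right, y down, z forward; pixel columns grow to the right and rows downward; lengths in m; the calibration is good to about 2 mm. A picture is of the moment at which its call begins: read the wrist's pose just before it. camera_params takes no time and is no camera call; for the wrist camera it gives the pose at the moment of the call.
- arm.job_done(): hands the job in; it is judged then, once.
Trained networks look in the newest picture that a camera, given by its name, has taken for a name from the list of things; names that differ only in an ending like _2 or _b are one class to them, and where a whole thing is asked for, a point or a joint stands for the part that bears it (a point fixed in the world has none). Each returns a list of dicts, best first, with "conf" (0 to 1); they miss things now and then, are a little off and sometimes report something else, mostly with a low value. They report only what shows in the picture. A call takes as long as a camera call. They do not tell look-alikes from the thing itself.
- arm.boxes_of(camera, target): "point" ([x, y, z] in m, in world coordinates, good to about 4 mm: the middle of the surface that is visible of it).
The state is a dict: "time": time; "joint_pos": joint angles; "qd": joint speeds; "effort": joint torques, N m; "tool_pos": TCP position; "orientation": TCP orientation; "ft_force": force on the tool from outside, world axes, zero at the start; "moment": the same for the moment, N m; "gripper_width": finger opening in m; "grasp_force": force on a finger pad.
Only numpy, scipy, OpenCV 4.12 (cv2) and the standard library are available. Lean on these libraries where they do the work, as an engineer would, in place of code of your own. Each camera call takes 0.05 s, during which the arm holds its last target. There are 200 camera calls.

TASK

Two circuit cards stand clamped in two test sockets. On the socket with the card that carries one big square chip (not the one with four upright connector strips), swing the aluminium clamp lever fully open away from the card, then draw that card straight up clear of the socket and tip it back to about 45 degrees, component side facing obliquely upward, handle end high and the lower edge level, as if to inspect the chip. Finish while still holding it like that, still and at least 15 cm above the bench; leave the lever open, and leave the other card, its lever and the loose things on the bench alone.

Things in the scene. Friction and masses are not known exactly. Their poses are not given: they have to be found in the camera images.
- processor_card: Green card to take: one 30 mm square chip. Origin: middle of bottom edge; +z up to the handle, +x out of the component side. Tongue 60 mm wide (y), 30 mm high, 28 mm of it in the slot (0.75 mm play); board 74 wide, 6 thick, up to 72 mm; on top an aluminium handle bar 14 (x) x 50 (y) x 26 mm high. A lug on the -y edge, 34 to 40 mm up, lies under the lever's hook. 0.22 kg.
- processor_card_handle (a point): Centre of the processor card's handle bar, 85 mm above the card's bottom edge; axes as the card.
- connector_card: The other card, to be left alone: same shape and material, but four upright black connector strips on its component side. Axes and sizes as the processor card.
- socket_1: Socket that holds the processor card. Fixed black and grey block, 50 x 104 mm, 40 mm high, slot along y. Origin: on the bench under the slot's centre; z up, -y to the lever's end. Slot floor 12 mm above the bench: the seated card's origin is at (0, 0, 12 mm) here, same axes, and its handle's top 110 mm above the bench.
- socket_2: Socket that holds the connector card; the same as socket_1.
- lever_1 (a joint): Lever of socket_1, rad. 0 = shut: arm leans 0.35 rad outward from vertical, hook over the card's lug. Grows as the arm swings outward and down, away from the card, to 1.15 = fully open (nearly level). Stays where left, 0.09 N m friction. Arm 12 mm wide (socket x), 7 thick; cross bar 18 wide, 11 thick at its end. Push it from the card side (gap to the board 28 mm) or pinch its width.
- lever_1_hinge (a point): Hinge axis of lever_1, along socket_1's x; 54 mm along -y from the slot's centre, 28 mm above the bench. Axes as socket_1.
- lever_1_end (a point): Centre of the cross bar at the free end of lever_1, 58 mm from the hinge.
- lever_2 (a joint): Clamp lever of socket_2, like lever_1; to be left shut.
- loupe: Loose black magnifier, 37 mm across, 34 mm high; a bystander. Origin: centre of its underside.
- memory_stick: Loose blue memory stick, 18 x 61 x 9 mm; a bystander. Origin: centre of its underside.
- connector_saver: Loose D-shaped metal connector, 12 x 31 x 16 mm; a bystander. Origin: centre of its underside.
There are look-alikes about, which are no part of the job. What is shaped like the socket_1 but blue is not meant.

How it is judged (in metres and radians):
On the way, in this order (a step that is already met when the one before it is completed fails the run):
1. the clamp lever of the processor card's socket is swung open while the card still sits in its slot (value of joint lever_1 above 0.9 rad and z of processor_card in the frame of socket_1 below 0.02 m), for 0.1 s.
2. the card is drawn up out of the slot, still upright over its socket (z of processor_card in the frame of socket_1 above 0.045 m and horizontal distance between processor_card and socket_1 below 0.03 m and angle between processor_card's own z axis and vertical below 0.35 rad), for 0.05 s.
3. the card is tipped, component side up, and held raised (angle between processor_card's own x axis and vertical between 0.52 and 1.05 rad and angle between processor_card's own y axis and vertical between 1.27 and 1.87 rad and angle between processor_card's own z axis and vertical below 1.15 rad and height (world z) of processor_card above 0.14 m and contact force between processor_card and the fingers above 1 N), for 0.2 s.
At the end, for the whole second after the job is handed in: The fingers hold the processor card, bottom edge over 14 cm up, component normal 30 to 60 degrees from up, y axis within 17 degrees of level, handle end high, off both sockets, at rest; lever_1 over 0.9 rad, lever_2 under 0.2; other card moved under 15 mm, loose things under 30 mm (all of step 3 and contact force between processor_card and socket_1 below 0.1 N and contact force between processor_card and socket_2 below 0.1 N and linear speed of processor_card below 0.03 m/s and angular speed of processor_card below 0.2 rad/s and value of joint lever_1 above 0.9 rad and value of joint lever_2 below 0.2 rad and distance of connector_card from where it was at the start of the episode below 0.015 m and distance of each of loupe, memory_stick, connector_saver from where it was at the start of the episode below 0.03 m); the arm keeps its last pose, push and grip.
It fails at once if the other card is disturbed by 15 mm or more (distance of connector_card from where it was at the start of the episode above 0.015 m).
It fails at once if the other card's lever is swung (value of joint lever_2 above 0.2 rad).
It fails at once if a loose bystander is moved by 30 mm or more (distance of any of loupe, memory_stick, connector_saver from where it was at the start of the episode above 0.03 m).
It also fails if it takes over 51 s, if anything falls off the work surface, if the arm or the gripper's body presses on something with over 40 N, if the wrist force passes 120 N, or if a joint passes its speed limit or range.

## Working session

There is one attempt and no reset: what is moved stays moved. The work goes in short steps, Python scripts to look and compute and a tool call to move; the robot and the scene stay as the last step left them, time stands still between calls to the robot, and variables do not carry over. Pictures are saved under pics/ and viewed, at most 10 in all, crops included, and the job is handed in when it is done.

Besides the shell and the picture viewer there is one more tool, called after "Call:" as name(argument=value, ...) on one line, values as JSON. jog_arm: Moves the arm, as the interface text tells. Scaled input: -1 to 1 covers 500 mm each way for a shift and pi rad each way for a turn. Its arguments: {"type":"object","properties":{"series":{"type":"string"},"force":{"type":"number"}},"required":["series"]}

```bash
mkdir -p pics; ls; cat > h.py <<'E'
import numpy as np, cv2
from scipy.spatial.transform import Rotation as R
from bench import arm
def P(c):
    p=arm.camera_params(c);K=np.array([[p['fx'],0,p['cx']],[0,p['fy'],p['cy']],[0,0,1]]);return K,np.array(p['rvec'],float),np.array(p['tvec'],float)
def proj(c,X):
    K,r,t=P(c);return cv2.projectPoints(np.array(X,float).reshape(-1,3),r,t,K,None)[0].reshape(-1,2)
def save(c,n,crop=None,s=1):
    im=arm.read_camera(c)[:,:,::-1]
    if crop: im=im[crop[1]:crop[3],crop[0]:crop[2]]
    cv2.imwrite('pics/'+n,cv2.resize(im,None,fx=s,fy=s,interpolation=cv2.INTER_CUBIC))
def st():
    s=arm.sense();print(s['time'],np.round(s['tool_pos'],4),np.round(s['orientation'],2),np.round(s['ft_force'],1),s['gripper_width'],s['grasp_force'],np.round(s['joint_pos'],1))
E
python3 - <<'E'
from h import *
st()
for c in ['scene','side']:
    save(c,c+'1.png')
    for t in ['processor_card','processor_card_handle','connector_card','socket_1','lever_1','lever_1_end','loupe','memory_stick','connector_saver']:
        for d in arm.boxes_of(c,t):
            if d['conf']>.2: print(c,t,round(d['conf'],2),np.round(d['point'],3),np.round(proj(c,d['point'])[0]))
E
```

```text
pics
0.0 [ 0.6245 -0.      0.2259] [-1.7991e+02  1.0000e-02  9.0000e+01] [ 0.3 -0.3 -0.4] 0.09179294437252562 0.0 [-5.9 24.9  1.4 90.2 -0.7 65.  -4.3]
scene processor_card 0.91 [0.458 0.037 0.083] [409. 215.]
scene processor_card_handle 0.89 [0.463 0.039 0.074] [407. 216.]
scene connector_card 0.72 [0.441 0.296 0.082] [296. 267.]
scene connector_card 0.55 [0.468 0.048 0.028] [398. 232.]
scene socket_1 0.86 [0.573 0.426 0.038] [205. 258.]
scene socket_1 0.84 [0.448 0.318 0.032] [284. 286.]
scene socket_1 0.58 [0.471 0.048 0.03 ] [397. 231.]
scene lever_1 0.63 [0.531 0.045 0.06 ] [384. 202.]
scene lever_1 0.61 [0.5   0.334 0.06 ] [263. 259.]
scene lever_1 0.53 [0.636 0.445 0.067] [184. 230.]
scene lever_1_end 0.78 [0.633 0.438 0.07 ] [188. 229.]
scene lever_1_end 0.7 [0.531 0.042 0.06 ] [385. 202.]
scene loupe 0.89 [0.672 0.272 0.026] [261. 207.]
scene memory_stick 0.7 [0.662 0.219 0.009] [285. 208.]
scene memory_stick 0.63 [0.472 0.046 0.027] [398. 231.]
scene connector_saver 0.7 [0.533 0.046 0.062] [383. 201.]
side processor_card 0.57 [0.467 0.026 0.072] [324. 276.]
side processor_card 0.21 [0.662 0.213 0.006] [360. 214.]
side processor_card_handle 0.97 [0.467 0.026 0.079] [324. 274.]
side connector_card 0.88 [0.448 0.289 0.075] [262. 198.]
side socket_1 0.84 [0.478 0.016 0.031] [332. 293.]
side socket_1 0.81 [0.59  0.415 0.041] [298. 169.]
side socket_1 0.62 [0.457 0.283 0.029] [269. 214.]
side lever_1 0.65 [0.53  0.04  0.059] [351. 264.]
side lever_1 0.47 [0.502 0.326 0.064] [279. 188.]
side lever_1_end 0.84 [0.53  0.038 0.062] [351. 264.]
side lever_1_end 0.66 [0.677 0.265 0.029] [354. 194.]
side lever_1_end 0.4 [0.633 0.439 0.064] [308. 154.]
side loupe 0.54 [0.68  0.265 0.029] [355. 194.]
side memory_stick 0.71 [0.532 0.041 0.065] [351. 261.]
side memory_stick 0.44 [0.659 0.211 0.006] [359. 215.]
side connector_saver 0.47 [0.424 0.167 0.014] [274. 256.]
```

View pics/scene1.png

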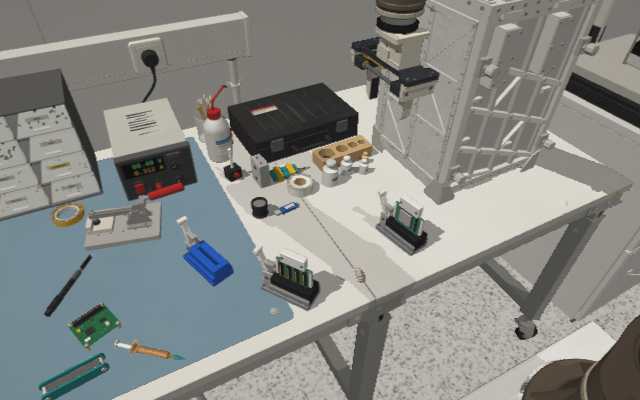

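View pics/side1.png

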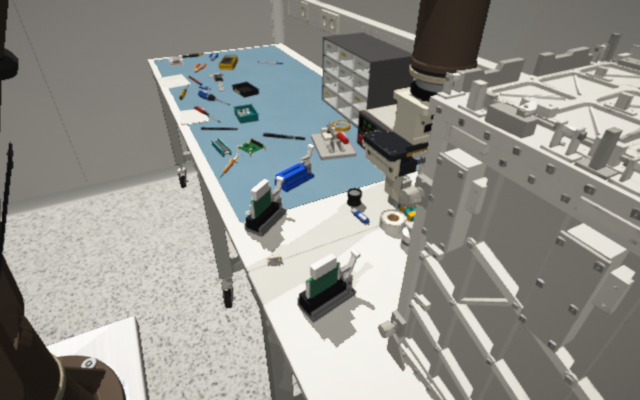

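```bash
python3 - <<'E'
from h import *
for c in ['scene','side','wrist']:
    K,r,t=P(c);Rm=cv2.Rodrigues(r)[0];print(c,-Rm.T@t,Rm[2],K[0,0])
save('wrist','w1.png')
a=arm.read_camera('scene')[170:260,350:450,::-1]
b=arm.read_camera('side')[240:330,285:385,::-1]
cv2.imwrite('pics/c1.png',np.hstack([cv2.resize(a,None,fx=4,fy=4,interpolation=2),cv2.resize(b,None,fx=4,fy=4,interpolation=2)]))
for t in ['processor_card','processor_card_handle','socket_1','lever_1_end']:
    for d in arm.boxes_of('wrist',t):
        if d['conf']>.2: print(t,round(d['conf'],2),np.round(d['point'],3),np.round(proj('wrist',d['point'])[0]))
E
```

```text
scene [-0.00988838  0.49684325  0.68248045] [ 0.65031803 -0.34156688 -0.67854147] 436.26836711762627
side [ 0.24462996 -0.38539886  0.58855678] [ 0.37566432  0.72699945 -0.57475918] 384.82226238865394
wrist [0.6259309  0.08124557 0.38509044] [-5.13996137e-04 -3.01134947e-01 -9.53581396e-01] 330.345547455233
processor_card 0.57 [0.484 0.034 0.108] [148. 149.]
processor_card_handle 0.58 [0.476 0.034 0.109] [137. 150.]
socket_1 0.96 [0.499 0.043 0.041] [192. 130.]
lever_1_end 0.83 [0.529 0.042 0.059] [216. 132.]
```

View pics/w1.png

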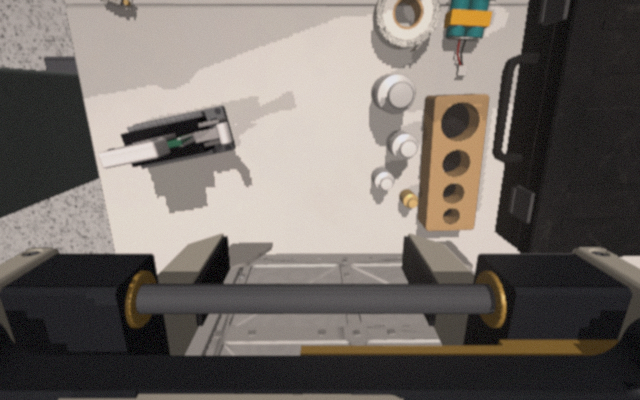

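View pics/c1.png

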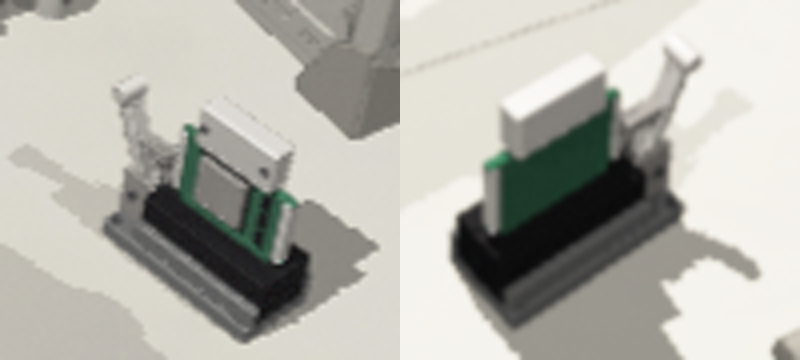

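```bash
cat > fit.py <<'E'
from h import *
from scipy.optimize import least_squares
S=lambda u,v:(350+u/4,170+v/4)
D=lambda u,v:(285+(u-400)/4,240+v/4)
obs=[('scene',(7,-25,84),S(203,133)),('scene',(7,25,84),S(284,190)),('scene',(-7,25,110),S(295,146)),('scene',(25,52,0),S(240,342)),('scene',(25,-52,0),S(105,228)),
('side',(-7,-25,84),D(606,102)),('side',(-7,25,84),D(527,157)),('side',(7,25,84),D(502,150)),('side',(7,25,110),D(500,105)),('side',(-7,25,110),D(525,120)),('side',(-7,-25,110),D(606,70)),('side',(7,-25,110),D(580,52)),('side',(-25,52,0),D(514,328)),('side',(-25,-52,0),D(684,210)),
('wrist',(7,25,110),(100,153)),('wrist',(-7,25,110),(105,166)),('wrist',(7,-25,110),(166,141)),('wrist',(-7,-25,110),(169,155))]
def f(p,raw=0):
    X=R.from_euler('z',p[3]).apply(np.array([o[1] for o in obs])/1e3)+p[:3]
    r=np.array([proj(o[0],x)[0]-o[2] for o,x in zip(obs,X)])
    return r if raw else r.ravel()
s=least_squares(f,[.47,.03,0,-1.57+3.14],loss='soft_l1')
print(np.round(s.x,4),np.degrees(s.x[3]));print(np.round(f(s.x,1),1))
for c in ['scene','side','wrist']:
    i=[k for k,o in enumerate(obs) if o[0]==c]
def ray(c,uv,z):
    K,r,t=P(c);Rm=cv2.Rodrigues(r)[0];C=-Rm.T@t;d=Rm.T@np.linalg.inv(K)@[uv[0],uv[1],1];return np.round(C+d*(z-C[2])/d[2],3)
print('foot',ray('scene',(443,200),0),ray('side',(388,332),0),ray('scene',(380,143),0))
q=R.from_euler('z',s.x[3])
for m in [(0,-54,28),(0,-54-58*np.sin(.35),28+58*np.cos(.35)),(0,-54-58*np.sin(1.5),28+58*np.cos(1.5)),(0,0,97)]: print(np.round(q.apply(np.array(m)/1e3)+s.x[:3],4))
print(P('wrist'))
E
python3 fit.py
```

```text
[ 0.47    0.0295 -0.0022  1.7749] 101.69294565893405
[[-3.6  1.7]
 [-5.1  0.8]
 [-0.9 -0.9]
 [ 3.3  3.1]
 [ 0.9  3.2]
 [ 1.7  0.7]
 [-0.6  0.3]
 [ 0.7 -2.8]
 [ 1.1 -2.1]
 [-0.1 -1. ]
 [ 2.2 -1.8]
 [ 3.5 -1.7]
 [-3.1  3.2]
 [-2.5  3.5]
 [ 0.8 -0.5]
 [ 2.2  2.3]
 [-9.1 -0.5]
 [-6.4  1.7]]
foot [ 0.527 -0.127  0.   ] [ 0.538 -0.08   0.   ] [ 0.79  -0.125  0.   ]
[0.5229 0.0404 0.0258]
[0.5424 0.0444 0.0802]
[0.5795 0.0521 0.0299]
[0.47   0.0295 0.0948]
(array([[330.34554746,   0.        , 315.42197445],
       [  0.        , 330.34554746, 194.86354442],
       [  0.        ,   0.        ,   1.        ]]), array([-2.83570853e+00, -2.88277577e-04,  8.07533357e-04]), array([-0.62571497, -0.03866591,  0.39200256]))
```

Call:
jog_arm(series="0.112 -0.05 0 0 0 -0.24 1;0.112 -0.05 0 0 0 -0.24 1;0.112 -0.05 0 0 0 -0.24 1;0.112 -0.05 0 0 0 -0.24 1;0.112 -0.05 0 0 0 -0.24 1")

```text
time: 1.85
tool_pos: [0.6, 0.0562, 0.2268]
orientation: [180.0, 0.0, 133.3]
ft_force: [-0.4, -0.1, 0.3]
gripper_width: 0.0919
grasp_force: 0.0
```

Call:
jog_arm(series="0 0 0 0 0 -0.23 1;0 0 0 0 0 -0.23 1;0 0 0 0 0 -0.23 1;0 0 0 0 0 -0.23 1;0 0 0 0 0 -0.23 1")

```text
time: 2.35
tool_pos: [0.6001, 0.0559, 0.2268]
orientation: [180.0, 0.0, 174.7]
ft_force: [-0.2, -0.7, -0.6]
gripper_width: 0.0919
grasp_force: 0.0
```

Call:
jog_arm(series="0 0 0 0 0 -0.095 1;0 0 0 0 0 -0.095 1;0 0 0 0 0 -0.095 1;0 0 0 0 0 -0.095 1")

```text
time: 2.75
tool_pos: [0.6, 0.0558, 0.2267]
orientation: [180.0, 0.0, -168.8]
ft_force: [-0.5, -0.2, -0.5]
gripper_width: 0.0917
grasp_force: 0.0
```

```bash
python3 - <<'E'
from h import *
st()
K,r,t=P('wrist');np.savez('w2.npz',K=K,r=r,t=t)
save('wrist','w2.png')
for t in ['processor_card_handle','socket_1','lever_1_end']:
    for d in arm.boxes_of('wrist',t):
        if d['conf']>.2: print(t,round(d['conf'],2),np.round(d['point'],3),np.round(proj('wrist',d['point'])[0]))
E
```

```text
2.75 [0.6    0.0558 0.2267] [ 179.99    0.   -168.8 ] [-0.5 -0.2 -0.5] 0.09170727441635616 0.0 [  4.7  24.6 -21.5  92.    9.7  65.2  82.1]
processor_card_handle 0.8 [0.475 0.035 0.109] [321.  27.]
socket_1 0.86 [0.47  0.291 0.033] [569.  90.]
socket_1 0.86 [0.584 0.404 0.028] [615. 212.]
socket_1 0.71 [0.492 0.04  0.037] [322.  61.]
lever_1_end 0.63 [0.631 0.432 0.044] [631. 260.]
lever_1_end 0.56 [0.533 0.04  0.063] [314. 105.]
lever_1_end 0.45 [0.472 0.289 0.038] [569.  92.]
```

View pics/w2.png

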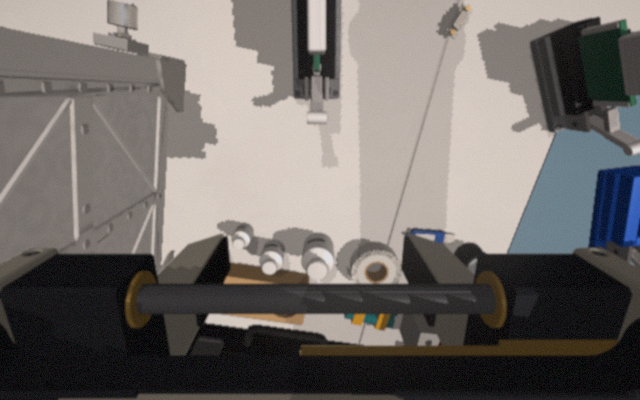

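```bash
python3 - <<'E'
import cv2
im=cv2.imread('pics/w2.png')[0:130,275:365]
cv2.imwrite('pics/w2c.png',cv2.resize(im,None,fx=4.5,fy=4.5,interpolation=2))
E
```

```text
(no output)
```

View pics/w2c.png

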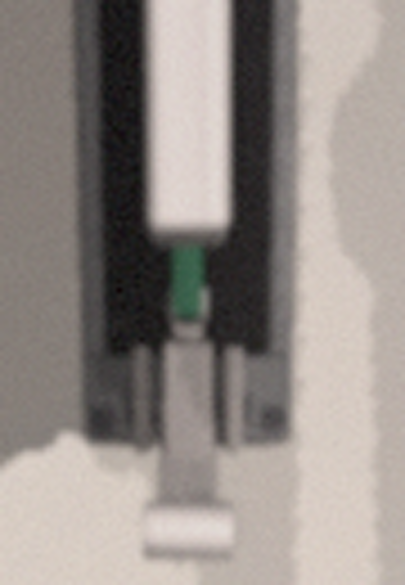

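```bash
python3 - <<'E'
from h import *
from scipy.optimize import least_squares
w=np.load('w2.npz')
K,r,t=w['K'],w['r'],w['t']
obs=[((7,-25,110),(326.6,50.7)),((-7,-25,110),(307.9,50.7)),((0,-25,84),(317.2,54)),((0,-73.9,82.5),(317.2,117.5)),((9,-73.9,82.5),(327.2,117.5)),((-9,-73.9,82.5),(307.2,117.5)),((0,-37,84),(316.5,71))]
def f(p):
    X=R.from_euler('z',p[3]).apply(np.array([o[0] for o in obs])/1e3)+[p[0],p[1],p[2]]
    return (cv2.projectPoints(X,r,t,K,None)[0].reshape(-1,2)-[o[1] for o in obs]).ravel()
for fz in (0,1):
    g=(lambda p:f(p)) if fz else (lambda p:np.r_[f(p),p[2]*1e5])
    s=least_squares(g,[.465,.03,0,1.77]);p=s.x
    print(np.round(p,4),np.degrees(p[3]));print(np.round(f(p).reshape(-1,2),1).tolist())
    q=R.from_euler('z',p[3])
    for m in [(0,0,97),(0,-73.9,82.5),(0,-54,28)]: 
        X=q.apply(np.array(m)/1e3)+p[:3];print(np.round(X,4),[np.round(proj(c,X)[0],1) for c in('scene','side')])
    for m in [(7,25,84),(-7,25,110),(25,52,0),(-25,52,0),(-25,-52,0)]:
        X=q.apply(np.array(m)/1e3)+p[:3];print(m,[np.round(proj(c,X)[0],1) for c in('scene','side')])
E
```

```text
[0.4684 0.0303 0.     1.7701] 101.41875630216497
[[-0.3, 1.8], [0.2, 1.8], [-0.2, 1.9], [-0.1, -2.2], [0.0, -2.3], [-0.1, -2.2], [0.6, 0.1]]
[0.4684 0.0303 0.097 ] [array([410. , 205.1]), array([323.9, 264.3])]
[0.5408 0.045  0.0825] [array([382.6, 191.5]), array([354.7, 251.8])]
[0.5213 0.041  0.028 ] [array([386.3, 215.3]), array([345.4, 277. ])]
(7, 25, 84) [array([416.1, 218.2]), array([310.1, 273.8])]
(-7, 25, 110) [array([423.2, 205.5]), array([315., 268.])]
(25, 52, 0) [array([413.5, 258.6]), array([292.9, 306.1])]
(-25, 52, 0) [array([429.5, 247.3]), array([309.2, 324.4])]
(-25, -52, 0) [array([393.4, 220. ]), array([352.6, 295.4])]
[0.469  0.0304 0.0171 1.7703] 101.42938216474771
[[0.3, -0.0], [-0.5, 0.1], [-0.2, 0.5], [-0.1, -0.1], [0.6, -0.1], [-0.7, -0.0], [0.5, -0.4]]
[0.469  0.0304 0.1141] [array([411.2, 198.5]), array([324.3, 257.1])]
[0.5414 0.045  0.0996] [array([383.4, 185.1]), array([355.6, 244.9])]
[0.5219 0.0411 0.0451] [array([387.1, 209.4]), array([346.1, 270.6])]
(7, 25, 84) [array([417.4, 211.7]), array([310.3, 266.7])]
(-7, 25, 110) [array([424.6, 198.7]), array([315.3, 260.6])]
(25, 52, 0) [array([414.6, 252.9]), array([292.9, 299.9])]
(-25, 52, 0) [array([430.9, 241.5]), array([309.4, 318.2])]
(-25, -52, 0) [array([394.2, 214.3]), array([353.4, 289.3])]
```

Call:
jog_arm(series="0.12 0.002 0.1 0 0 0 1;0.12 0.002 0.2 0 0 0 1;0.12 0.002 0.28 0 0 0 1;0.12 0.002 0.322 0 0 0 0.2;0.12 0.002 0.322 0 0 0 -0.2", force=12)

```text
time: 3.45
tool_pos: [0.5378, 0.0443, 0.0622]
orientation: [180.0, -0.4, -168.6]
ft_force: [-0.3, -0.3, 0.9]
gripper_width: 0.0807
grasp_force: 0.0
```

```bash
python3 - <<'E'
from h import *
st()
save('side','s3.png',(270,170,430,330),3.5)
E
```

```text
3.45 [0.5378 0.0443 0.0622] [ 179.99   -0.42 -168.58] [-0.3 -0.3  0.9] 0.08069264720277998 0.0 [  4.   30.1 -19.7 110.5  14.6  42.2  77.3]
```

View pics/s3.png

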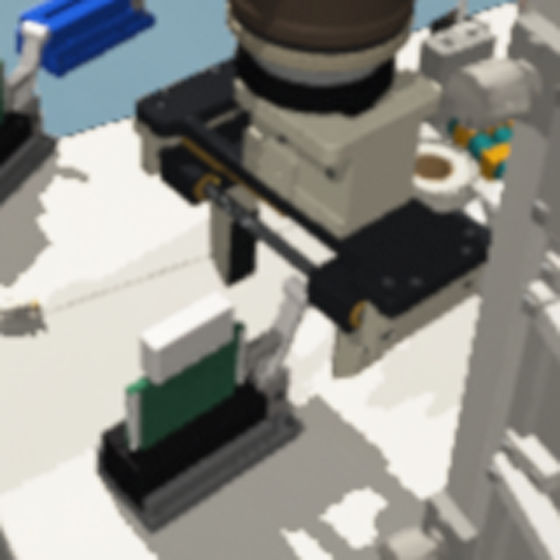

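Call:
jog_arm(series="0 0 0 0 0 0 -1;0 0 0 0 0 0 -1;0 0 0 0 0 0 -1;0 0 0 0 0 0 -1;0 0 0 0 0 0 -1")

```text
time: 4.0
tool_pos: [0.5414, 0.045, 0.0663]
orientation: [-180.0, 0.1, -168.5]
ft_force: [-0.9, 1.1, 0.4]
gripper_width: 0.0364
grasp_force: 0.0
```

Call:
jog_arm(series="0 0 0 0 0 0 -1;0 0 0 0 0 0 -1;0 0 0 0 0 0 -1;0 0 0 0 0 0 -1")

```text
time: 4.4
tool_pos: [0.541, 0.0451, 0.0658]
orientation: [180.0, -0.0, -168.5]
ft_force: [1.1, -0.0, 1.8]
gripper_width: 0.0178
grasp_force: 12.0
```

Call:
jog_arm(series="-0.024 0 0.012 0 0 0 -1;-0.043 0 0.028 0 0 0 -1;-0.059 0 0.048 0 0 0 -1;-0.07 0 0.071 0 0 0 -1;-0.075 0 0.095 0 0 0 -1")

```text
time: 4.9
tool_pos: [0.5785, 0.0527, 0.0169]
orientation: [180.0, 0.0, -168.5]
ft_force: [-3.4, 0.7, 2.9]
gripper_width: 0.018
grasp_force: 12.0
```

Call:
jog_arm(series="0 0 0 0 0 0 -1;0 0 0 0 0 0 -1;0 0 0 0 0 0 -1")

```text
time: 5.2
tool_pos: [0.5782, 0.0527, 0.0185]
orientation: [180.0, 0.1, -168.5]
ft_force: [1.3, 2.2, -3.1]
gripper_width: 0.0177
grasp_force: 12.0
```

Call:
jog_arm(series="0 0 0 0 0 0 1;0 0 0 0 0 0 1;0 0 0 0 0 0 1;0 0 -0.1 0 0 0 1;0 0 -0.2 0 0 0 1")

```text
time: 5.7
tool_pos: [0.5764, 0.0522, 0.1183]
orientation: [180.0, -0.2, -168.5]
ft_force: [1.2, -0.4, 0.1]
gripper_width: 0.0528
grasp_force: 0.0
```

Call:
jog_arm(series="0 0 -0.1 0 0 0 1;0.1 0 -0.1 0 0 0 1;0.2 0 -0.1 0 0 0 1;0.224 0 -0.1 0 0 0 1;0.224 0 -0.1 0 0 0 1")

```text
time: 6.2
tool_pos: [0.466, 0.0293, 0.1686]
orientation: [-179.9, -0.0, -168.6]
ft_force: [0.6, -0.3, -0.2]
gripper_width: 0.0906
grasp_force: 0.0
```

```bash
python3 - <<'E'
from h import *
st()
a=arm.read_camera('side')[150:330,270:430,::-1];b=arm.read_camera('scene')[120:300,320:480,::-1]
cv2.imwrite('pics/s4.png',cv2.resize(np.hstack([a,b]),None,fx=2.5,fy=2.5,interpolation=2))
E
```

```text
6.2 [0.466  0.0293 0.1686] [-1.7993e+02 -3.0000e-02 -1.6857e+02] [ 0.6 -0.3 -0.2] 0.0905954591227547 0.0 [  9.2  16.  -23.6 114.2   8.2  51.4  82.7]
```

View pics/s4.png

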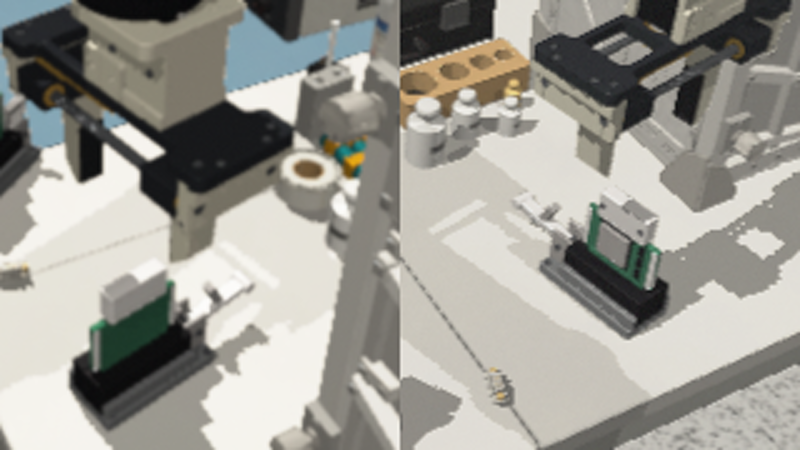

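Call:
jog_arm(series="-0.005 0 0.08 0 0 0 1;-0.005 0 0.15 0 0 0 1;-0.005 0 0.177 0 0 0 1;-0.005 0 0.177 0 0 0 -1;-0.005 0 0.177 0 0 0 -1", force=30)

```text
time: 6.8
tool_pos: [0.4716, 0.0313, 0.0798]
orientation: [180.0, 0.0, -168.5]
ft_force: [0.1, 0.1, -0.2]
gripper_width: 0.08
grasp_force: 0.0
```

Call:
jog_arm(series="0 0 0 0 0 0 -1;0 0 0 0 0 0 -1;0 0 0 0 0 0 -1;0 0 0 0 0 0 -1;0 0 0 0 0 0 -1")

```text
time: 7.3
tool_pos: [0.4706, 0.0307, 0.08]
orientation: [-180.0, 0.0, -168.5]
ft_force: [0.2, 0.0, 0.6]
gripper_width: 0.0406
grasp_force: 0.0
```

Call:
jog_arm(series="0 0 0 0 0 0 -1;0 0 0 0 0 0 -1;0 0 0 0 0 0 -1;0 0 0 0 0 0 -1;0 0 0 0 0 0 -1")

```text
time: 7.8
tool_pos: [0.4704, 0.0307, 0.0797]
orientation: [-180.0, -0.0, -168.5]
ft_force: [-0.4, -0.4, 0.3]
gripper_width: 0.0141
grasp_force: 30.0
```

Gripped at 14.1 mm, which is the handle's thickness. Now I'll lift straight up, slowly at first.

Call:
jog_arm(series="0 0 -0.01 0 0 0 -1;0 0 -0.025 0 0 0 -1;0 0 -0.045 0 0 0 -1;0 0 -0.065 0 0 0 -1;0 0 -0.085 0 0 0 -1")

```text
time: 8.3
tool_pos: [0.4706, 0.0307, 0.1234]
orientation: [-180.0, 0.0, -168.5]
ft_force: [-0.9, -0.0, -0.8]
gripper_width: 0.0136
grasp_force: 30.0
```

Call:
jog_arm(series="0 0 -0.03 0 0 0 -1;0 0 -0.06 0 0 0 -1;0 0 -0.09 0 0 0 -1;0 0 -0.09 0 0 0 -1")

```text
time: 8.7
tool_pos: [0.4718, 0.031, 0.1695]
orientation: [-180.0, 0.2, -168.5]
ft_force: [0.3, 0.5, -2.9]
gripper_width: 0.0142
grasp_force: 30.0
```

```bash
python3 - <<'E'
from h import *
st()
a=arm.read_camera('side')[110:330,250:430,::-1];b=arm.read_camera('scene')[80:300,300:480,::-1]
cv2.imwrite('pics/s5.png',cv2.resize(np.hstack([a,b]),None,fx=2.2,fy=2.2,interpolation=2))
E
```

```text
8.7 [0.4718 0.031  0.1695] [-179.97    0.23 -168.54] [ 0.3  0.5 -2.9] 0.014186423418298838 29.999322295188904 [  9.3  16.3 -23.8 113.6   8.4  51.4  82.6]
```

View pics/s5.png

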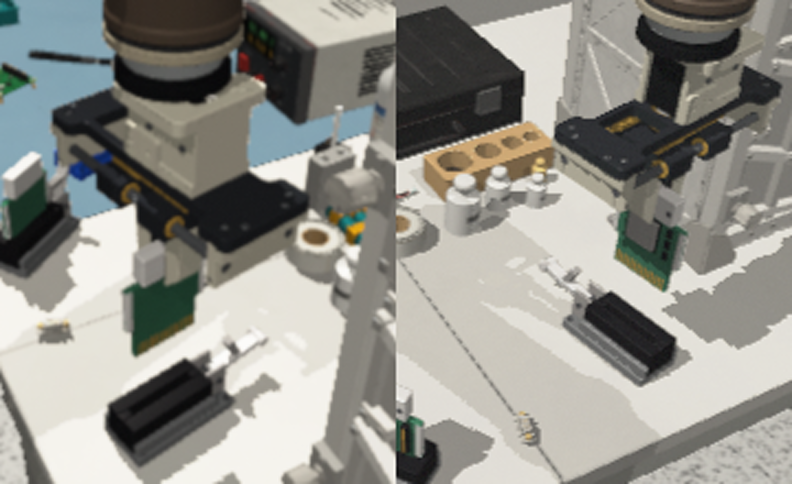

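Call:
jog_arm(series="0 0 -0.06 0 0 0 -1;0 0.02 -0.12 0 0 0 -1;0 0.05 -0.18 0 0 0 -1;0 0.08 -0.22 0 0 0 -1;0 0.08 -0.22 0 0 0 -1")

```text
time: 9.3
tool_pos: [0.4632, 0.0724, 0.2791]
orientation: [180.0, 0.2, -168.4]
ft_force: [0.1, -0.5, -1.3]
gripper_width: 0.0138
grasp_force: 30.0
```

Call:
jog_arm(series="0 0 0 0 0 0.03 -1;0 0 0 0 0 0.07 -1;0 0 0 0 0 0.11 -1;0 0 0 0 0 0.15 -1;0 0 0 0 0 0.19 -1")

```text
time: 9.8
tool_pos: [0.4618, 0.0688, 0.2752]
orientation: [-179.9, -0.1, 156.9]
ft_force: [-0.2, -0.3, -1.0]
gripper_width: 0.014
grasp_force: 30.0
```

Call:
jog_arm(series="0 0 0 0 0 0.04 -1;0 0 0 0 0 0.08 -1;0 0 0 0 0 0.12 -1;0 0 0 0 0 0.16 -1;0 0 0 0 0 0.2 -1")

```text
time: 10.3
tool_pos: [0.4618, 0.0688, 0.2752]
orientation: [-179.8, -0.0, 120.9]
ft_force: [0.7, 0.5, -1.9]
gripper_width: 0.0139
grasp_force: 30.0
```

Call:
jog_arm(series="0 0 0 0 0 0.04 -1;0 0 0 0 0 0.08 -1;0 0 0 0 0 0.12 -1;0 0 0 0 0 0.16 -1;0 0 0 0 0 0.17 -1")

```text
time: 10.8
tool_pos: [0.4618, 0.0688, 0.2752]
orientation: [-179.8, 0.1, 90.4]
ft_force: [0.9, -1.0, -2.1]
gripper_width: 0.0139
grasp_force: 30.0
```

```bash
python3 -c "
from h import *
st()"
```

```text
10.8 [0.4618 0.0688 0.2752] [-1.7984e+02  6.0000e-02  9.0360e+01] [ 0.9 -1.  -2.1] 0.013906768286135896 29.999812245368958 [ -2.3   8.8 -14.5 105.9   2.4  65.7 -17.3]
```

Call:
jog_arm(series="0 0 0 -0.03 0 0 -1;0 0 0 -0.065 0 0 -1;0 0 0 -0.1 0 0 -1;0 0 0 -0.135 0 0 -1;0 0 0 -0.165 0 0 -1")

```text
time: 11.3
tool_pos: [0.4611, 0.069, 0.2754]
orientation: [150.2, 0.0, 90.7]
ft_force: [0.4, -0.6, -1.4]
gripper_width: 0.0138
grasp_force: 30.0
```

Call:
jog_arm(series="0 0 0 -0.03 0 0 -1;0 0 0 -0.06 0 0 -1;0 0 0 -0.08 0 0 -1;0 0 0 -0.085 0 0 -1;0 0 0 -0.085 0 0 -1")

```text
time: 11.8
tool_pos: [0.4606, 0.068, 0.2746]
orientation: [135.2, 0.1, 90.6]
ft_force: [-0.4, 0.1, -0.9]
gripper_width: 0.0138
grasp_force: 30.0
```

Call:
jog_arm(series="0 0 0 0 0 0 -1;0 0 0 0 0 0 -1;0 0 0 0 0 0 -1;0 0 0 0 0 0 -1;0 0 0 0 0 0 -1")

```text
time: 12.3
tool_pos: [0.4626, 0.0704, 0.2773]
orientation: [135.0, -0.0, 90.7]
ft_force: [-0.5, 0.3, -2.3]
gripper_width: 0.0137
grasp_force: 30.0
```

```bash
python3 - <<'E'
from h import *
st()
a=arm.read_camera('side')[60:330,210:430,::-1];b=arm.read_camera('scene')[60:330,260:480,::-1]
cv2.imwrite('pics/s6.png',cv2.resize(np.hstack([a,b]),None,fx=1.8,fy=1.8,interpolation=2))
print(np.abs(arm.sense()['qd']).max())
E
```

```text
12.3 [0.4626 0.0704 0.2773] [ 1.350e+02 -2.000e-02  9.072e+01] [-0.5  0.3 -2.3] 0.013722007368492257 29.999416172504425 [ 19.5 -11.5 -41.1 140.4  54.3  10.6 -73.7]
0.4399405055361883
```

View pics/s6.png

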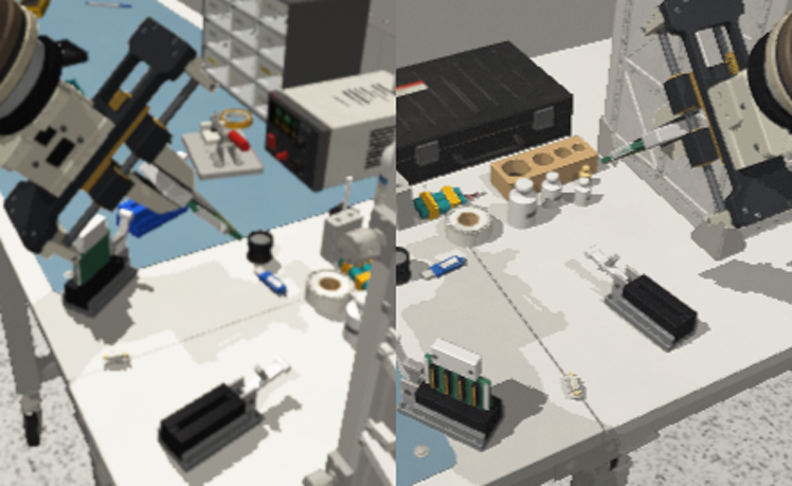

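```bash
python3 -c "
from h import *
st();print(arm.job_done())"
```

```text
12.4 [0.4625 0.0702 0.2773] [ 1.35e+02 -1.00e-02  9.07e+01] [-0.4 -0.6 -1.5] 0.013593174632956204 29.999185502529144 [ 19.6 -11.6 -41.1 140.4  54.3  10.6 -73.7]
the job is handed in; nothing more can be done
None
```

I handed the job in at 12.4 s: lever_1 is swung open, and the processor card is drawn clear and held still at 45°, component side up, with its bottom edge about 23 cm above the bench. The final pictures show the other card, its lever and the loose things in view undisturbed; the hand-in call gave no verdict.

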